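Close the battery cover of a portable oscilloscope

ROBOT

A 7-joint arm with a two-finger parallel gripper is mounted at the origin on the work surface. World frame = base frame: x ahead of the robot, y to its left, z up, the work surface at z = 0. Lengths are in m, angles in rad, forces in N, time in s.
With the tool pointing down it reaches from about 0.425 to 0.925 m from the base axis. Payload 6.8 kg.
Tool frame: the origin (TCP) lies between the finger pads; the fingertips stand 17 mm ahead of it and the grasp point (between the pads) lies 2 mm behind it; z points along the fingers, x is the direction in which the jaws open and shut, and the axes are right-handed (so a half turn about z gives the same grasp; the last joint's range is limited). The gripper opens to 85 mm and grips with 20 to 120 N. Pads are 22 mm wide; open, the fingers measure 114 mm over their backs; the gripper's body (76 mm by 85 mm) begins 54 mm behind the grasp point. The pads swing forward as they close: fully open they stand 13 mm farther back than shut.
Start: joints at [1.185, 0.477, 0.022, 1.555, -0.011, 1.109, -0.083], TCP at [0.185, -0.649, 0.248] pointing down, gripper open.
Joint ranges: [-2.96, 2.96], [-0.34, 2.1], [-1.41, 1.46], [0.24, 2.44], [-1.37, 4.51], [0.17, 1.92], [-2.96, 2.96]. Speed limits (rad/s): [2.39, 2.39, 3.14, 3.14, 3.14, 3.14, 3.14].

INTERFACE

Orientations are given as a unit quaternion [w, x, y, z].
In Python, from station import readout, read_camera, get_calibration, bot, models gives the robot as it stands.
- The arm moves only by the tool carry_out, never from a script. Its argument "deltas" is a list of rows, each a list of 2 entries, a list of its own where there are three numbers: the shift along the tool's x, y, z in cm, then the turn about the tool's z in degrees. A call has 1 to 10 rows; each row is the pose to reach, as a shift and turn from the pose measured when the call began, along the tool's axes at that moment; what a row does not reach only later rows make up. A row lasts 1/8 s, in which the tool goes at most 62.5 mm and 10.7 degrees, less where a joint would pass 70% of its speed; a pose out of reach is approached as far as the arm can. A call with a gripper value outside its range is refused whole. "hand" is the opening, from 0 (shut) to 1 (fully open), set as the call begins (left out, the last holds). The fingers move at their own pace and stop on an object; "newtons" is the grip in N (left out, the last holds). Time passes only in rows, so rows that repeat a pose let the fingers close. It gives the time, the measured TCP pose, the force and the opening at its end, in the units of the state.
- readout.get_obs(): the state, without advancing time (a new reading comes with each control period).
- read_camera(name): name is "scene" or "top"; returns the picture (480x640x3 uint8, red, green, blue); there is no depth.
- get_calibration(name): a dict with "fov_y" (degrees; the focal length in pixels is half the picture's height over the tangent of half this angle, whatever the lens; pixels are square), "cx", "cy" (the principal point, pixels), "D" ([k1, k2, p1, p2, k3] as OpenCV has them; the pictures are not rectified), "world_from_camera" (4x4, takes a point from camera to world coordinates). Camera axes: x right, y down, z forward; pixel columns grow to the right and rows downward; lengths in m; the calibration is good to about 2 mm. A picture is of the moment at which its call begins. get_calibration takes no time and is no camera call.
- bot.hand_in(): hands the job in, once; it reports no verdict.
Trained networks look in the newest picture that a camera, given by its name, has taken for a name from the list of things; names that differ only in an ending like _2 or _b are one class to them, and where a whole thing is asked for, a point or a joint stands for the part that bears it (a point fixed in the world has none). Each returns a list of dicts, best first, with "score" (0 to 1); they miss things now and then, are a little off and sometimes report something else, mostly with a low value. They report only what shows in the picture. A call takes as long as a camera call. They do not tell look-alikes from the thing itself.
- models.spot_in(query, camera): "centre" ([row, column] in pixels, amid what is visible of it).
The state is a dict: "t": time; "q": joint angles; "joint_vel": joint speeds; "joint_torque": joint torques, N m; "eef_pos": TCP position; "tool_rot": TCP orientation; "contact_force": force on the tool from outside, world axes, zero at the start; "torque": the same for the moment, N m; "gripper_width": opening from 0.0 (shut) to 1.0 (fully open).
Only numpy, scipy, OpenCV 4.12 (cv2) and the standard library are available. Lean on these libraries where they do the work, as an engineer would, in place of code of your own. Each camera call takes 0.05 s, during which the arm holds its last target. There are 200 camera calls.

TASK

The new battery is in its bay on the back of the portable oscilloscope: with your fingertips, fold the open grey cover over the bay, press it flat against the spring under the battery and push it along until its edge is tucked fully home under the orange lip. Pick nothing up: the battery stays in its bay and the other things on the bench stay where they are.

Things in the scene. Friction and masses are not known exactly. Their poses are not given: they have to be found in the camera images.
- scope: Portable oscilloscope fixed on the bench, lying on its screen with its back up: dark grey case 170 (x) x 250 (y) x 62 mm high with orange corner guards 66 mm high. Origin at the centre of its underside, z up; the battery bay (90 x 98 mm, open at the top, centred at x 0, y -54 mm) is in its -y half. The orange retaining lip is at the -y end; the cover's hinge runs along x at y +12 mm, 60 mm up, when the cover is drawn back. The +y half of the back is flat, 62 mm high.
- cover (a joint): Hinge angle of the light grey cover in rad: 0 = lying flat over the bay, 1.57 = upright, up to 2.3 = leaning back over the +y half. It starts open at 1.75 to 2.15. The cover is a rigid plate 102 wide x 115 long (hinge to free edge) x 4 mm, 60 g; a friction hinge (0.06 N m) keeps it at the angle where it is left. Closed, its top is 62 mm above the bench.
- cover_slide (a joint): Travel of cover and hinge along the oscilloscope's -y, in m: 0 = drawn back (the start; the flat cover's edge is 4 mm short of the lip), 0.014 = fully home (10 mm under the lip). The slide resists with 4 N: a firm push on the ridge or low on a raised cover slides it too early. When flat, 6 to 14 N push it home. It stays where left; a fingertip dragged back while pressing draws it out.
- hinge (a point): Middle of the cover's hinge line (half the thickness of the cover). It moves with the slide. Its axes are the cover's: z is the normal of the cover's outer face, -y points along the cover from hinge to free edge.
- cover_edge (a point): Middle of the cover's free edge, 115 mm from the hinge line, at half thickness; axes as those of hinge.
- ridge (a point): Thumb ridge on the cover's outer face: a dark bar 70 mm long (parallel to the hinge), 6 mm wide, 6 mm high. The point is the middle of the foot of its hinge side, on the cover's outer face, 88 mm from the hinge line: push against it here, towards the lip. The 75 mm of cover from the hinge to the ridge are flat.
- lip (a point): Middle of the lower inner edge of the orange retaining lip: the lip is 100 mm long along x, 4 mm thick (64 to 68 mm above the bench) and overhangs the bay's end, towards -y from this point. The slot below it leaves 2 mm above the flat cover. If the cover is not pressed flat its edge meets the lip and cannot go under.
- battery: New blue battery pack 84 x 94 x 28 mm, 220 g, loose in the bay on a spring floor with 2 to 3 mm play round it; origin at the centre of its underside. A rubber pad under the cover (55 to 85 mm from the hinge) rests on it: the spring (about 1 N at first touch to 4 N with the cover flat) lifts the free edge of an untucked cover by 8 to 10 mm, and pushes the tucked cover up against the lip. Pressing with 5 to 9 N just behind the ridge holds the cover flat.
- spent_pack: Old grey battery pack 52 x 94 x 26 mm lying beside the oscilloscope on its +x side; bystander; origin at the centre of its underside.
- screwdriver: Screwdriver with red handle, 170 mm long, lying beside the oscilloscope on its -x side; bystander.
- coax_tee: Small metal coaxial T-piece, 36 x 20 mm, on the oscilloscope's +x side; bystander.
- module: Perforated aluminium electronics module 75 x 115 x 42 mm, at the left of the bench; bystander.
- boss_head: Red clamp block 45 x 30 x 34 mm with a violet knob, at the right of the bench; bystander.
- solder_reel: Blue solder reel, 60 mm across, 40 mm high, at the right of the bench; bystander.
- probe: Black test probe with a red collar, 120 mm long, lying towards the left far side of the bench; bystander.
Mind the look-alikes: they are no part of the job. Leave any turquoise look-alike of the battery alone.

How it is judged:
On the way, in this order (a step that is already met when the one before it is completed fails the run):
1. the cover is folded over the bay (value of joint cover below 0.4 rad), for 0.1 s.
2. the cover is tucked under the lip (value of joint cover below 0.045 rad and value of joint cover_slide above 0.0115 m), for 0.2 s.
At the end, for the whole second after the job is handed in: The cover lies flat (hinge angle below 0.045 rad) and slid at least 11.5 of its 14 mm, its free edge below the lip and more than 7 mm in under it, at rest, with the battery in its bay below it; every bystander is within 25 mm of where it began (all of step 2 and velocity of joint cover between -0.05 and 0.05 rad/s and y of cover_edge in the frame of lip below -0.007 m and z of cover_edge in the frame of lip below 0 m and z of battery in the frame of scope below 0.031 m and linear speed of battery below 0.02 m/s and not (distance of spent_pack from where it was at the start of the episode above 0.025 m) and not (distance of screwdriver from where it was at the start of the episode above 0.025 m) and not (distance of coax_tee from where it was at the start of the episode above 0.025 m) and not (distance of module from where it was at the start of the episode above 0.025 m) and not (distance of boss_head from where it was at the start of the episode above 0.025 m) and not (distance of solder_reel from where it was at the start of the episode above 0.025 m) and not (distance of probe from where it was at the start of the episode above 0.025 m)); the robot touches nothing.
It fails at once if the battery is lifted or pulled out of its bay (z of battery in the frame of scope above 0.038 m or angle between battery's own z axis and vertical above 0.2 rad).
It fails at once if another thing on the bench is lifted, carried or pushed away (25 mm) (distance of any of spent_pack, screwdriver, coax_tee, module, boss_head, solder_reel, probe from where it was at the start of the episode above 0.025 m).
It also fails if it takes over 45 s, if anything falls off the work surface, if the arm or the gripper's body presses on something with over 40 N, if the wrist force passes 120 N, or if a joint passes its speed limit or range.

## Working session

There is one attempt and no reset: what is moved stays moved. The work goes in short steps, Python scripts to look and compute and a tool call to move; the robot and the scene stay as the last step left them, time stands still between calls to the robot, and variables do not carry over. Pictures are saved under pics/ and viewed, about 8 in all and at most 12, crops included, and the job is handed in when it is done.

Besides the shell and the picture viewer there is one more tool, called as name(argument=value, ...), one argument or row to a line, values as JSON. carry_out: Moves the arm, as the interface text tells. Its arguments: {"type":"object","properties":{"deltas":{"type":"array"},"hand":{"type":"number"},"newtons":{"type":"number"}},"required":["deltas"]}

```bash
mkdir -p pics
cat > h.py <<'E'
import numpy as np, cv2
from station import readout, read_camera, get_calibration, bot, models
def cam(n):
    c=get_calibration(n); f=240/np.tan(np.radians(c["fov_y"])/2)
    return np.array([[f,0,c["cx"]],[0,f,c["cy"]],[0,0,1]]),np.array(c["D"],float),np.array(c["world_from_camera"])
def ray(n,rc):
    K,D,T=cam(n); p=cv2.undistortPoints(np.array([[[rc[1],rc[0]]]],float),K,D)[0,0]
    return T[:3,3],T[:3,:3]@np.array([p[0],p[1],1])
def onz(n,rc,z):
    o,d=ray(n,rc); return o+d*(z-o[2])/d[2]
def proj(n,P):
    K,D,T=cam(n); W=np.linalg.inv(T); return cv2.projectPoints(np.array(P,float).reshape(-1,1,3),cv2.Rodrigues(W[:3,:3])[0],W[:3,3],K,D)[0][:,0]
def snap(n,f):
    im=read_camera(n); cv2.imwrite("pics/"+f,im[:,:,::-1]); return im
E
python3 - <<'E'
from h import *
for n in("scene","top"):
    snap(n,n+"0.png"); print(n,cam(n)[2].round(3).tolist())
    for q in("scope","cover","ridge","cover_edge","hinge","lip","battery"):
        print(q,[(np.round(d["centre"]).tolist(),round(d["score"],2)) for d in models.spot_in(q,n)[:3]])
o=readout.get_obs();print({k:np.round(v,3).tolist() for k,v in o.items()})
E
```

```text
scene [[0.28, 0.8, -0.53, 1.081], [0.96, -0.239, 0.146, -0.173], [-0.01, -0.55, -0.835, 0.975], [0.0, 0.0, 0.0, 1.0]]
scope [([270.0, 386.0], 0.68), ([327.0, 410.0], 0.65)]
cover [([246.0, 401.0], 0.87)]
ridge [([247.0, 397.0], 0.58)]
cover_edge [([245.0, 396.0], 0.76)]
hinge [([245.0, 398.0], 0.62), ([269.0, 388.0], 0.34), ([284.0, 370.0], 0.32)]
lip [([270.0, 387.0], 0.58)]
battery [([285.0, 372.0], 0.9), ([264.0, 256.0], 0.87), ([150.0, 394.0], 0.8)]
top [[0.017, -0.987, 0.16, 0.329], [-1.0, -0.02, -0.013, -0.004], [0.016, -0.16, -0.987, 1.194], [0.0, 0.0, 0.0, 1.0]]
scope [([203.0, 260.0], 0.73), ([197.0, 253.0], 0.45)]
cover [([194.0, 253.0], 0.56), ([202.0, 263.0], 0.45)]
ridge [([195.0, 256.0], 0.77), ([199.0, 262.0], 0.46)]
cover_edge [([197.0, 252.0], 0.8), ([221.0, 150.0], 0.41)]
hinge [([144.0, 208.0], 0.71), ([200.0, 252.0], 0.69)]
lip [([202.0, 263.0], 0.73)]
battery [([374.0, 184.0], 0.95), ([184.0, 294.0], 0.86), ([258.0, 400.0], 0.85)]
{'t': 0.8, 'q': [1.185, 0.477, 0.022, 1.555, -0.012, 1.109, -0.083], 'joint_vel': [0.001, 0.001, -0.0, -0.001, -0.0, -0.001, -0.001], 'joint_torque': [-0.0, -59.626, 1.606, -28.153, 0.012, 0.001, -0.0], 'eef_pos': [0.185, -0.649, 0.248], 'tool_rot': [0.0, 0.798, -0.602, 0.0], 'contact_force': [0.485, -0.651, -0.118], 'torque': [-0.026, 0.019, -0.033], 'gripper_width': 1.0}
```

View pics/scene0.png

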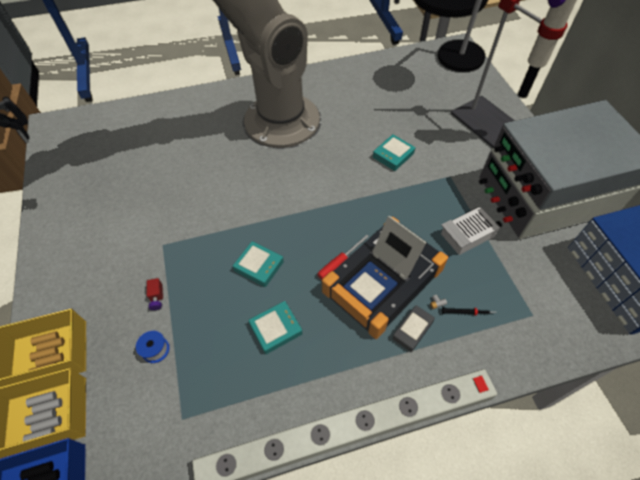

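View pics/top0.png

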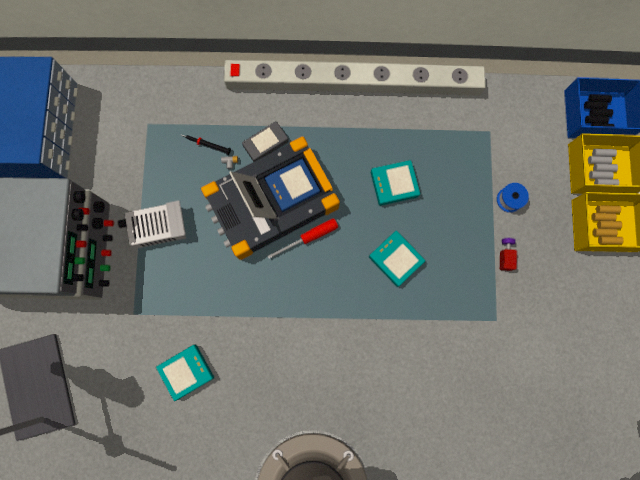

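Run:
```python
import cv2
a=cv2.imread("pics/top0.png")[115:275,180:360]; b=cv2.imread("pics/scene0.png")[205:345,310:460]
a=cv2.resize(a,(720,640)[:2] if 0 else (675,600),interpolation=cv2.INTER_CUBIC)
cv2.imwrite("pics/topc.png",a); cv2.imwrite("pics/scenec.png",cv2.resize(b,(643,600),interpolation=cv2.INTER_CUBIC))
```

```text
(no output)
```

View pics/topc.png

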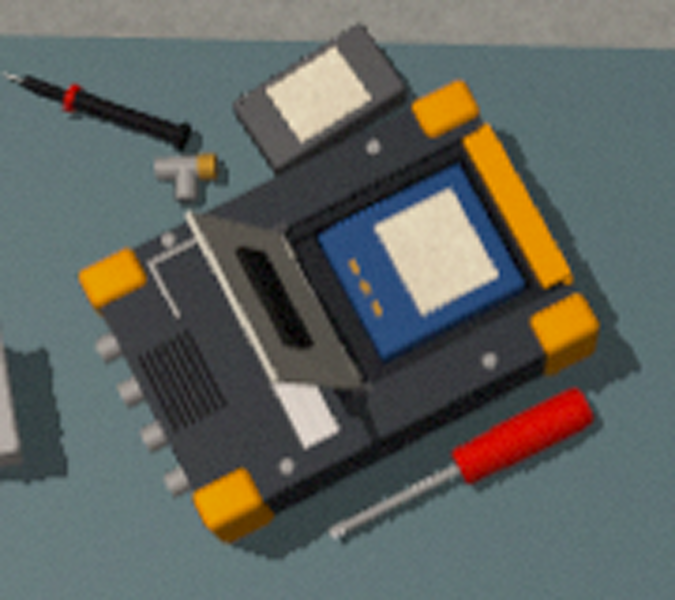

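View pics/scenec.png

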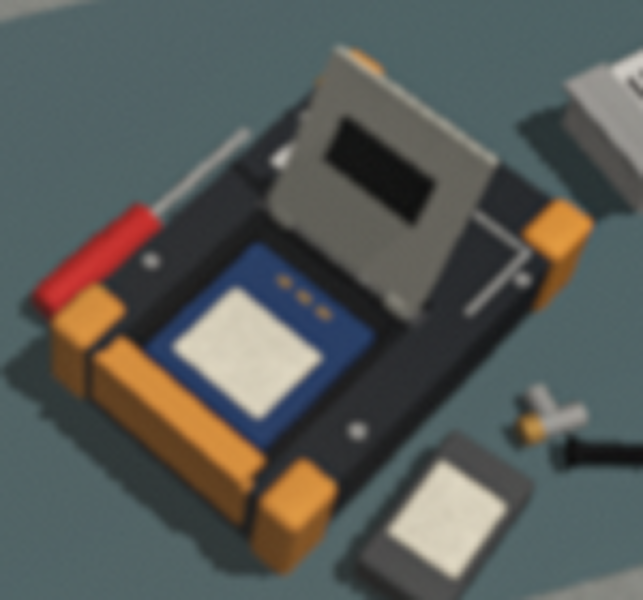

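```bash
cat >> h.py <<'E'
def S(P,c,yaw):
    P=np.atleast_2d(P); R=np.array([[np.cos(yaw),-np.sin(yaw)],[np.sin(yaw),np.cos(yaw)]]); return np.c_[P[:,:2]@R.T+c,P[:,2]]
E
python3 - <<'E'
from h import *
f=lambda u,v,s=3.75,o=(180,115):(v/s+o[1],u/s+o[0])
g=[onz("top",f(*p),.066)[:2] for p in[(446,107),(563,322),(226,500),(112,274)]]
s=lambda u,v:(v/4.2867+205,u/4.2867+310)
g2=[onz("scene",s(*p),.066)[:2] for p in[(300,490),(88,312),(560,228)]]
print(np.round(g,4).tolist(),np.round(g2,4).tolist())
g=np.array(g);c=g.mean(0);d=(g[2]+g[3]-g[0]-g[1]);yaw=np.arctan2(d[1],d[0])-np.pi/2
d2=(g[0]+g[3]-g[1]-g[2]);yaw2=np.arctan2(d2[1],d2[0]);print(c,yaw,yaw2)
L=[onz("top",f(*p),.068)[:2] for p in[(465,140),(545,287)]]
R=np.array([[np.cos(yaw),-np.sin(yaw)],[np.sin(yaw),np.cos(yaw)]])
print("lip in scope",(np.array(L)-c)@R,"guards",((g-c)@R).round(4).tolist(),((np.array(g2)-c)@R).round(4).tolist())
# cover angle: free edge corners in top and scene, scan angle
for a in np.arange(1.7,2.21,.1):
    e=[[x,.012+115e-3*-np.cos(a),.060+.115*np.sin(a)] for x in(.051,-.051)]
    W=S(e,c,yaw);print(round(a,2),((proj("top",W)-[180,115])*3.75).round().tolist(),((proj("scene",W)-[310,205])*4.2867).round().tolist())
E
```

```text
[[0.7339, 0.0423], [0.6069, -0.0277], [0.5004, 0.16], [0.6299, 0.2309]] [[0.7371, 0.0447], [0.6104, -0.0278], [0.6338, 0.2323]]
[0.61775546 0.10136563] 0.5101358218344716 0.5023450855324536
lip in scope [[ 0.04896415 -0.10833172]
 [-0.04999053 -0.10770662]] guards [[0.0725, -0.1082], [-0.0725, -0.1073], [-0.0738, 0.1085], [0.0738, 0.1071]] [[0.0765, -0.1077], [-0.0695, -0.1091], [0.0779, 0.1064]]
1.7 [[229.0, 187.0], [319.0, 355.0]] [[462.0, 181.0], [301.0, 63.0]]
1.8 [[211.0, 198.0], [300.0, 366.0]] [[475.0, 170.0], [315.0, 52.0]]
1.9 [[193.0, 209.0], [281.0, 377.0]] [[488.0, 159.0], [329.0, 43.0]]
2.0 [[176.0, 221.0], [264.0, 389.0]] [[500.0, 151.0], [341.0, 36.0]]
2.1 [[160.0, 232.0], [247.0, 400.0]] [[511.0, 145.0], [353.0, 31.0]]
2.2 [[146.0, 244.0], [232.0, 411.0]] [[520.0, 140.0], [363.0, 28.0]]
```

The top view shows the scope with its lip to the upper right. The crop has the lip's inner edge at (465,140)-(545,287) and the open cover's edge at (190,213)-(278,382). The cover is at about 1.92 rad. The battery in the bay is the blue one at top px (294,184). The turquoise packs are look-alikes. The fingers start to close on the way over.

carry_out(
  deltas=[
    [[-2.5, -4, 0], -10],
    [[-5, -8, 0], -20],
    [[-7.5, -12, 0], -30],
    [[-10, -16, 0], -40],
    [[-12.5, -20, 0], -50],
    [[-15, -24, 0], -60],
    [[-17.5, -28, 0], -70],
    [[-20, -32, 0], -80],
    [[-22.5, -36, 0], -90],
    [[-25, -40, 0], -100],
  ],
  hand=0,
  newtons=60,
)

```text
t: 2.05
eef_pos: [0.5021, -0.298, 0.2486]
tool_rot: [0.0, 0.974, 0.227, 0.0]
contact_force: [1.1, -0.5, -0.1]
gripper_width: 0.0
```

```bash
cat >> h.py <<'E'
from scipy.spatial.transform import Rotation as Ro
C=np.array([.6185,.1018]); YAW=.506
def tool():
    o=readout.get_obs(); return o,np.array(o["eef_pos"]),Ro.from_quat(np.roll(o["tool_rot"],-1)).as_matrix()
def where():
    o,p,R=tool(); q=S([[0,0,0]],[0,0],YAW); c,s=np.cos(YAW),np.sin(YAW); d=p[:2]-C
    print("t",round(o["t"],2),"scope xy mm",np.round([1e3*(c*d[0]+s*d[1]),1e3*(-s*d[0]+c*d[1])],1),"tip z",round(1e3*p[2]-17,1),"F(scope)",np.round([c*o["contact_force"][0]+s*o["contact_force"][1],-s*o["contact_force"][0]+c*o["contact_force"][1],o["contact_force"][2]],2),"yaw err deg",round(np.degrees((np.arctan2(R[1,0],R[0,0])-YAW+np.pi)%(2*np.pi)-np.pi),1),"w",round(o["gripper_width"],2),"toolz",R[:,2].round(3))
def to(x,y,ztip):
    "cm in tool axes to bring tip to scope mm"
    o,p,R=tool(); w=S([[x/1e3,y/1e3,(ztip+17)/1e3]],C,YAW)[0]; print((x,y,ztip),(R.T@(w-p)*100).round(2))
E
python3 - <<'E'
from h import *
where(); to(0,85,220)
E
```

```text
t 2.05 scope xy mm [-295.6 -293.3] tip z 231.6 F(scope) [ 0.7  -0.95 -0.13] yaw err deg -2.8 w 0.0 toolz [ 0.    -0.001 -1.   ]
(0, 85, 220) [ 27.7  -39.22   1.14]
```

carry_out(
  deltas=[
    [[3, -4.2, 0], 0],
    [[6.5, -9, 0], 0],
    [[10, -14, 0], 0],
    [[13.5, -19, 0], -1],
    [[17, -24, 0], -2],
    [[20, -28.5, 0], -2.8],
    [[23, -32.5, 0], -2.8],
    [[25.5, -36, 0], -2.8],
    [[27, -38.5, 0], -2.8],
    [[27.7, -39.2, 0], -2.8],
  ],
)

```text
t: 3.3
eef_pos: [0.5771, 0.1783, 0.2485]
tool_rot: [-0.0, 0.968, 0.252, 0.0]
contact_force: [0.3, -0.9, -0.4]
gripper_width: -0.0
```

Run:
```python
from h import *
where(); to(0,85,140);to(0,75,140);to(0,23,140)
a=snap("scene","s1.png")[160:360,290:490];b=snap("top","t1.png")[80:280,170:370]
cv2.imwrite("pics/c1.png",cv2.resize(np.hstack([a,b]),(800,400),interpolation=cv2.INTER_CUBIC)[:,:,::-1])
```

```text
t 3.3 scope xy mm [ 0.8 86.9] tip z 231.5 F(scope) [-0.11 -0.91 -0.4 ] yaw err deg 0.2 w -0.0 toolz [ 0.  0. -1.]
(0, 85, 140) [-0.09  0.19  9.15]
(0, 75, 140) [-0.09  1.19  9.15]
(0, 23, 140) [-0.11  6.39  9.15]
```

View pics/c1.png

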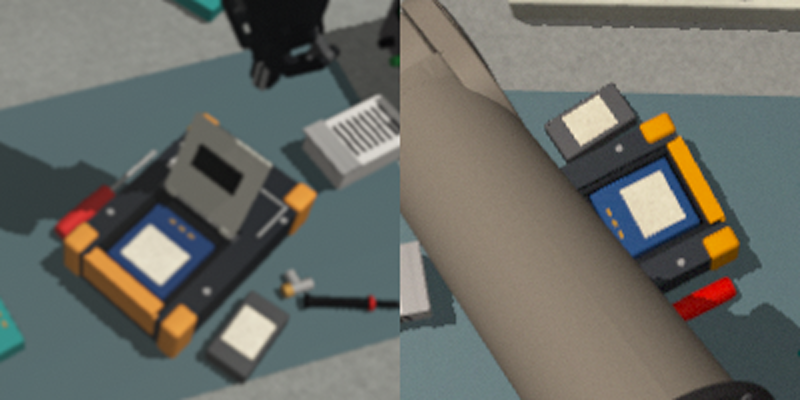

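carry_out(
  deltas=[
    [[0, 0, 4], 0],
    [[0, 0, 8], 0],
    [[0, 0, 9.6], 0],
    [[0, 1, 9.6], 0],
    [[0, 2, 9.6], 0],
    [[0, 3, 9.6], 0],
    [[0, 4, 9.6], 0],
    [[0, 5, 9.6], 0],
    [[0, 6, 9.6], 0],
    [[0, 6.4, 9.6], 0],
  ],
)

```text
t: 4.65
eef_pos: [0.6092, 0.1193, 0.1523]
tool_rot: [0.0, 0.968, 0.25, 0.0]
contact_force: [-1.2, 0.7, -0.4]
gripper_width: -0.0
```

Run:
```python
from h import *
where()
for y,z in((6,130),(-11,124),(-26,113),(-38,99),(-44,88)):to(0,y,z)
a=snap("scene","s2.png")[190:340,300:500];cv2.imwrite("pics/c2.png",cv2.resize(a,(800,600),interpolation=cv2.INTER_CUBIC)[:,:,::-1])
```

```text
t 4.65 scope xy mm [ 0.3 19.8] tip z 135.3 F(scope) [-0.76  1.19 -0.43] yaw err deg 0.0 w -0.0 toolz [ 0.001 -0.001 -1.   ]
(0, 6, 130) [-0.04  1.38  0.53]
(0, -11, 124) [-0.04  3.08  1.13]
(0, -26, 113) [-0.04  4.58  2.23]
(0, -38, 99) [-0.04  5.78  3.63]
(0, -44, 88) [-0.04  6.37  4.73]
```

View pics/c2.png

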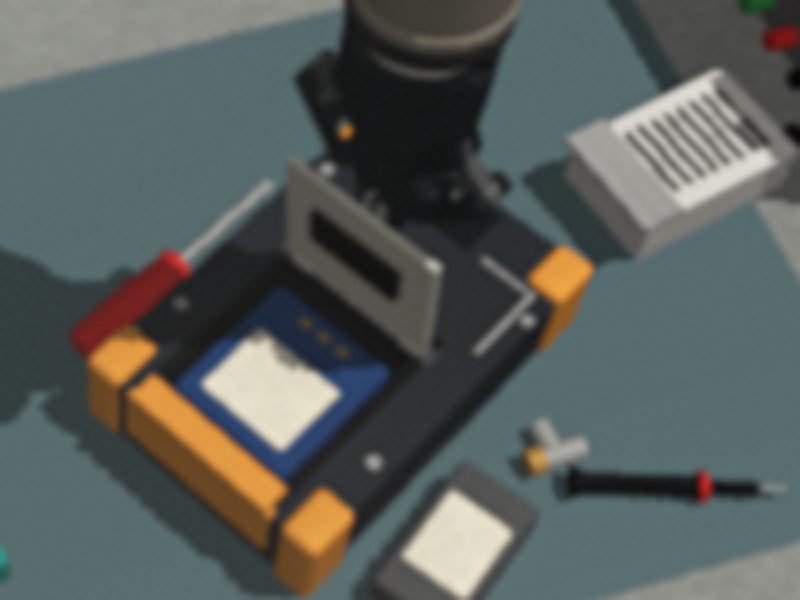

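The cover is upright (edge at (290,160)-(440,265) in the crop), with the gripper behind it. I'll fold on along the arc.

carry_out(
  deltas=[
    [[0, 0.7, 0.3], 0],
    [[0, 1.4, 0.5], 0],
    [[0, 2.2, 0.8], 0],
    [[0, 3.1, 1.1], 0],
    [[0, 3.8, 1.6], 0],
    [[0, 4.6, 2.2], 0],
    [[0, 5.2, 2.9], 0],
    [[0, 5.8, 3.6], 0],
    [[0, 6.2, 4.3], 0],
    [[0, 6.4, 4.8], 0],
  ],
)

```text
t: 5.95
eef_pos: [0.6403, 0.0628, 0.1037]
tool_rot: [0.001, 0.968, 0.25, -0.0]
contact_force: [-0.7, 0.1, 0.0]
gripper_width: -0.0
```

Run:
```python
from h import *
where()
for y,z in((-46,76),(-46,68),(-46,62)):to(0,y,z)
a=snap("scene","s3.png")[190:340,300:500];cv2.imwrite("pics/c3.png",cv2.resize(a,(800,600),interpolation=cv2.INTER_CUBIC)[:,:,::-1])
```

```text
t 5.95 scope xy mm [  0.2 -44.7] tip z 86.7 F(scope) [-0.56  0.48  0.04] yaw err deg 0.0 w -0.0 toolz [ 0.    -0.001 -1.   ]
(0, -46, 76) [-0.02  0.13  1.07]
(0, -46, 68) [-0.02  0.13  1.87]
(0, -46, 62) [-0.02  0.13  2.47]
```

View pics/c3.png

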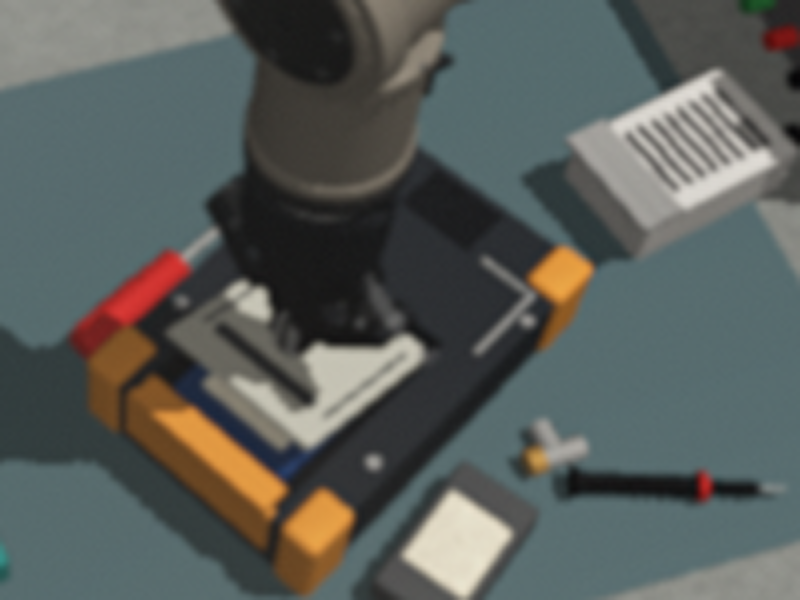

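carry_out(
  deltas=[
    [[0, 0.1, 0.6], 0],
    [[0, 0.2, 1.2], 0],
    [[0, 0.5, 1.6], 0],
    [[0, 0.9, 1.8], 0],
    [[0, 1.2, 2.0], 0],
    [[0, 1.2, 2.2], 0],
    [[0, 1.2, 2.2], 0],
    [[0, 1.2, 2.2], 0],
  ],
)

```text
t: 7.0
eef_pos: [0.6463, 0.0517, 0.0813]
tool_rot: [0.001, 0.968, 0.25, -0.0]
contact_force: [1.2, -0.4, 1.6]
gripper_width: -0.003
```

Run:
```python
from h import *
where()
```

```text
t 7.0 scope xy mm [  0.  -57.3] tip z 64.3 F(scope) [ 0.88 -0.9   1.64] yaw err deg -0.0 w -0.0 toolz [ 0.    -0.002 -1.   ]
```

carry_out(
  deltas=[
    [[0, 0, 0.15], 0],
    [[0, 0, 0.25], 0],
    [[0, 0, 0.3], 0],
    [[0, 0, 0.3], 0],
  ],
)

```text
t: 7.5
eef_pos: [0.6465, 0.0516, 0.0789]
tool_rot: [0.001, 0.968, 0.25, 0.0]
contact_force: [-1.9, -1.0, 7.4]
gripper_width: -0.0
```

carry_out(
  deltas=[
    [[0, 0.3, 0.08], 0],
    [[0, 0.6, 0.08], 0],
    [[0, 0.9, 0.08], 0],
    [[0, 1.2, 0.08], 0],
    [[0, 1.4, 0.08], 0],
    [[0, 1.4, 0.08], 0],
  ],
)

```text
t: 8.25
eef_pos: [0.6526, 0.0425, 0.0786]
tool_rot: [-0.001, 0.968, 0.251, 0.0]
contact_force: [-3.5, 4.6, 5.6]
gripper_width: 0.002
```

Run:
```python
from h import *
where()
a=snap("scene","s4.png")[220:340,300:460];cv2.imwrite("pics/c4.png",cv2.resize(a,(800,600),interpolation=cv2.INTER_CUBIC)[:,:,::-1])
```

```text
t 8.25 scope xy mm [  1.1 -68.4] tip z 61.6 F(scope) [-0.81  5.76  5.61] yaw err deg 0.1 w 0.0 toolz [ 0.     0.001 -1.   ]
```

View pics/c4.png

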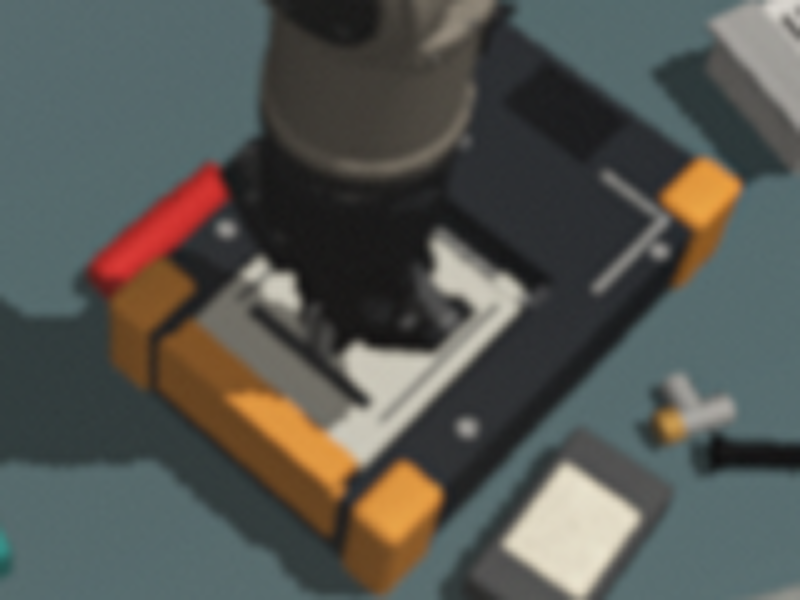

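carry_out(
  deltas=[
    [[0, 0.4, 0.1], 0],
    [[0, 0.7, 0.1], 0],
    [[0, 1.0, 0.1], 0],
    [[0, 1.2, 0.1], 0],
    [[0, 1.4, 0.1], 0],
    [[0, 1.4, 0.1], 0],
  ],
)

```text
t: 9.05
eef_pos: [0.6581, 0.0337, 0.0782]
tool_rot: [-0.003, 0.968, 0.252, -0.0]
contact_force: [-5.1, 5.4, 9.2]
gripper_width: 0.002
```

Run:
```python
from h import *
where()
```

```text
t 9.05 scope xy mm [  1.6 -78.8] tip z 61.2 F(scope) [-1.88  7.18  9.23] yaw err deg 0.2 w 0.0 toolz [-0.002  0.005 -1.   ]
```

carry_out(
  deltas=[
    [[0, 0.3, 0.05], 0],
    [[0, 0.5, 0.05], 0],
    [[0, 0.7, 0.05], 0],
    [[0, 0.7, 0.05], 0],
  ],
)

```text
t: 9.55
eef_pos: [0.6583, 0.0335, 0.0778]
tool_rot: [-0.006, 0.967, 0.254, -0.002]
contact_force: [-9.3, 8.5, 10.3]
gripper_width: -0.002
```

Run:
```python
from h import *
where()
a=snap("scene","s5.png")[220:340,300:460];cv2.imwrite("pics/c5.png",cv2.resize(a,(800,600),interpolation=cv2.INTER_CUBIC)[:,:,::-1])
```

```text
t 9.55 scope xy mm [  1.7 -79. ] tip z 60.8 F(scope) [-4.05 11.95 10.29] yaw err deg 0.5 w -0.0 toolz [-0.007  0.01  -1.   ]
```

View pics/c5.png

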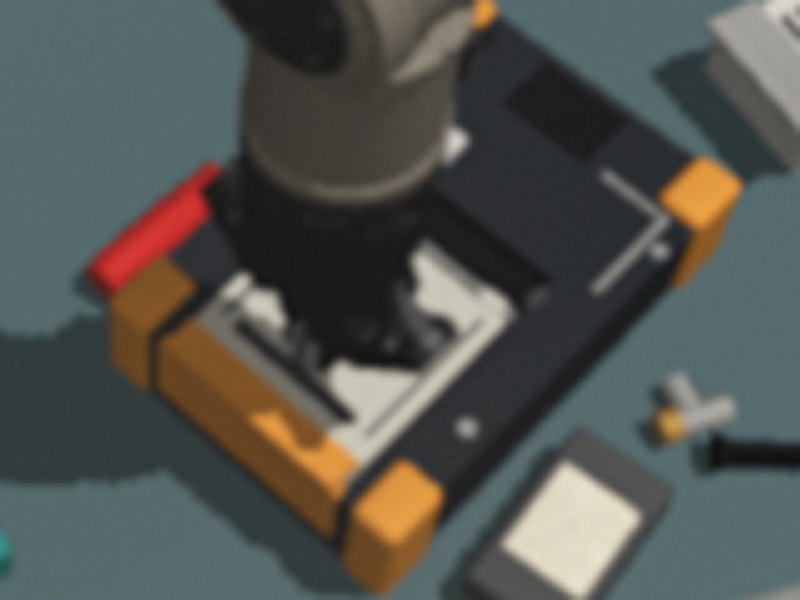

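It stopped where predicted (tip y -79 mm) as the push rose to 12 N, and the ridge is now close to the lip. I'll lift straight off.

carry_out(
  deltas=[
    [[0, 0.3, -0.3], 0],
    [[0, 0, -1.0], 0],
    [[0, -0.2, -3], 0],
    [[0, -0.3, -7], 0],
    [[0, -3, -11], 0],
    [[-3, -8, -14], 0],
    [[-7, -13, -15], 0],
    [[-12, -18, -15], 0],
    [[-17, -20, -15], 0],
    [[-17, -20, -15], 0],
  ],
)

```text
t: 10.85
eef_pos: [0.4092, 0.1215, 0.231]
tool_rot: [-0.004, 0.967, 0.255, -0.003]
contact_force: [0.7, 0.0, -0.3]
gripper_width: 0.003
```

Run:
```python
from h import *
where()
a=snap("scene","s6.png")[200:350,300:500];cv2.imwrite("pics/c6.png",cv2.resize(a,(800,600),interpolation=cv2.INTER_CUBIC)[:,:,::-1])
r=lambda y,z:((proj("scene",S([[.035,y,z],[-.035,y,z]],C,YAW))-[300,200])*4).round().tolist()
print("ridge top, lip-side edge home",r(-.096,.068),"at 7mm",r(-.089,.068))
print("hinge-end of cover home",r(-.002,.062),"at start",r(.012,.062))
```

```text
t 10.85 scope xy mm [-173.5  118.7] tip z 214.0 F(scope) [ 0.65 -0.35 -0.25] yaw err deg 0.6 w 0.0 toolz [-0.007  0.006 -1.   ]
ridge top, lip-side edge home [[277.0, 413.0], [183.0, 333.0]] at 7mm [[285.0, 404.0], [192.0, 325.0]]
hinge-end of cover home [[386.0, 309.0], [293.0, 235.0]] at start [[401.0, 294.0], [309.0, 221.0]]
```

View pics/c6.png

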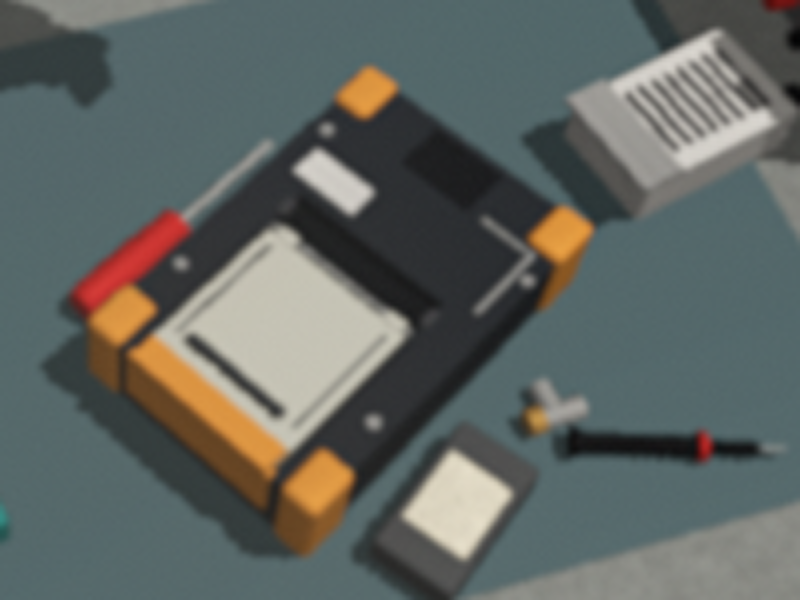

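Ridge ends at about (278,413) and (187,340) match the home prediction of (277,413) and (183,333). The cover lies under the lip, the arm is clear, and the bystanders are in place.

```bash
python3 -c "
from h import *
bot.hand_in()"
```

```text
the job is handed in; nothing more can be done
```

I folded the cover over the bay with the closed fingertips and pressed it flat at about 7 N. I then pushed it by the ridge until it stopped at about 12 N, lifted straight off, and handed the job in about 11 s into the 45 s allowed. No verdict was reported.

- **Cover:** in the last picture it lies flat with its edge under the orange lip. The ridge is within about 2 mm of where it should be when fully home, consistent with the full 14 mm of travel.
- **Pushing stop:** the fingertips stopped at -79 mm along the scope, the position predicted for the cover fully home.
- **Bystanders:** those in that picture (screwdriver, spent pack, coax tee, module and probe) look unmoved. The reel and clamp block were outside it, and the arm never went near them after its first crossing at height.
- **Arm:** it ended clear of everything, with less than 1 N on the wrist.

No check failed or disagreed. I could not read the joint values or the battery directly; the battery is hidden under the cover.

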